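Slide the locked bookend of the game rack one hole closer

TASK

Close up the game rack on the console: with a fingertip, hold the spring stop button down through the hole in the bookend's foot, and with that same finger push the bookend along its rails towards the game cases until the button springs up in the next hole and locks it there. Nothing is to be gripped or lifted: leave the game cases standing and everything else where it is, and finish with the hand clear.

Things in the scene. Friction and masses are not known exactly. Their poses are not given: they have to be found in the camera images.
- rack: Media rack of mid-brown wood, fixed to the console, 377 mm long, 180 mm deep. Origin: on the worktop, on the upright axis of the stop button. z up; +y runs along the rails from the button towards the game cases, x across. Its flat deck is 34 mm above the worktop, y = -150 to +227 mm. Beside the cases: two slot dividers 75 mm high at y = 161 and 186 mm and a fixed end 115 mm high at y = 216 mm.
- rail_mid (a point): Point on the deck at the button's axis, midway between two aluminium C-rails along y (y = -148 to +136 mm) that guide and hold down the bookend's foot. Rail tops are 21 mm above the deck; their inward lips leave x = -54 to +54 mm open. Axes as the rack's. A low stop closes the rails at y = -146 mm.
- stop_button (a joint): Spring stop button: upright steel plunger 28 mm across. Value: how far it is pressed, in m; 0 = fully up (flat top 22 mm above the deck, 6 mm proud of the bookend's foot), 0.021 = fully down. 2 N to start, 4 N at the bottom. Up in a hole of the foot it blocks the bookend; pressed 16 mm or more it lets the foot pass over it, which then keeps it down until the next hole comes and it springs up.
- button_top (a point): Centre of the flat top of the stop button (28 mm across); moves down with it. At x = y = 0 of the rack.
- bookend: Sliding bookend of pale wood; it can only slide along the rack's y (2 mm of play), axes as the rack's; a few newtons move it. Origin: centre of its front hole, at deck level. Foot: board 127 mm wide (x), y = -88 to +83 mm, underside 7 mm and top 16 mm above the deck. At the start its origin is within 3 mm of the button's axis along y; at the goal about 50 mm (46 to 54 mm) towards +y.
- front_hole (a point): Centre of the front hole in the bookend's foot, at the foot's top face. The hole goes right through the 9 mm foot (and the 7 mm space below, to the deck) and is 36 mm long (y) by 50 mm wide (x). The button stands in it at the start, with 8 mm of play in all along y; a fingertip fits in on top of the button and can push the hole's +y edge.
- rear_hole (a point): Centre of the rear hole in the bookend's foot, at the foot's top face: the same 36 x 50 mm, 50 mm behind the front hole (-y), with a 14 mm bar between them. The button stands in it when the job is done.
- upright_top (a point): Middle of the top edge of the bookend's upright board: 104 mm wide (x), 8 mm thick, 110 mm above the deck, its back 75 mm in front (+y) of the front hole's centre. Two low braces behind it: y = 57 to 75 mm from the hole's centre, up to 46 mm above the deck, at x = -46 and +46 mm.
- case_1: Game case (plastic, 190 x 15 x 135 mm high) in the slot by the fixed end of the rack. Origin: centre of its underside.
- case_2: Game case of the same size in the middle slot. Origin: centre of its underside.
- case_3: Game case of the same size, the one nearest the bookend, standing free on the side that the bookend closes. Origin: centre of its underside, 149 mm from the button along the rack's y.
- remote: White remote control, 175 x 44 x 17 mm, lying in front of the rack. Origin: centre of its underside.
- tumbler: Glass tumbler, 76 mm across and 95 mm high, empty, standing beyond the rack. Origin: centre of its underside.
- key_dish: Round steel dish with keys, 110 mm across and 22 mm high, beyond the rack. Origin: centre of its underside.
- phone_stand: Dark silicone phone stand, 85 x 75 mm and about 90 mm high, empty, beyond the rack. Origin: centre of its underside.
- gamepad: Black game controller, about 150 x 100 x 45 mm, lying in front of the rack. Origin: centre of its underside.
Things that resemble listed ones, but are neither listed nor needed, are in the scene too. Leave any orange or purple look-alike of the case_2 alone.

How it is judged:
By the outcome, as a careful person would: the job done as asked, in the order asked, and still so for the second after the job is handed in, with the robot touching nothing.
It also fails if it takes over 32 s, if anything falls off the work surface, if the arm or the gripper's body presses on something with over 40 N, if the wrist force passes 120 N, or if a joint passes its speed limit or range.

ROBOT

A 6-joint arm with a two-finger parallel gripper is mounted at the origin on the work surface. World frame = base frame: x ahead of the robot, y to its left, z up, the work surface at z = 0. Lengths are in m, angles in rad, forces in N, time in s.
With the tool pointing down it reaches from about 0.3 to 0.825 m from the base axis. Payload 5.4 kg.
Tool frame: the origin (TCP) lies at the very end of the fingers, on their centre line; the grasp point (between the pads) lies 19 mm behind it; z points along the fingers, y is the line along which they close (so a half turn about z gives the same grasp; the last joint's range is limited). The gripper opens to 92 mm and grips with 3 to 60 N. Pads are 20 mm wide; open, the fingers measure 128 mm over their backs; the gripper's body (75 mm by 189 mm) begins 69 mm behind the grasp point.
Start: joints at [-1.385, 0.158, 1.597, -0, 1.386, -0.21], TCP at [0.222, -0.531, 0.215] pointing down, gripper open.
Joint ranges: [-2.91, 2.91], [-0.94, 2.29], [0.18, 2.7], [-1.29, 4.43], [0.17, 2.64], [-3, 3]. Speed limits (rad/s): [2.57, 2.57, 3.14, 3.14, 3.14, 3.14].

INTERFACE

Orientations are given as a rotation vector (axis times angle).
In Python, from workcell import bot gives the robot as it stands. Calls block until the motion is done:
- bot.goto(position, orientation): joint-space move of the TCP to a pose.
- bot.line_to(position, rot=None, max_speed=0.15): straight line of the TCP; rot=None keeps the orientation; max_speed is the mean speed in m/s.
- bot.set_joints(angles): joint-space move.
- bot.set_gripper(opening, newtons=None): opening from 0.0 (shut) to 1.0 (fully open); newtons is the grip in N (None keeps the last); returns when the fingers have stopped.
- bot.hold(seconds).
- bot.inverse_kinematics(position, orientation): joint angles nearest the present ones, or None.
- bot.read_camera(name): name is "scene" or "side" or "wrist"; returns a dict with "pixels" (420x560x3 uint8, blue, green, red), "fx", "fy", "cx", "cy" (pixels), "R" (3x3) and "t" (3): a world point X has camera coordinates R X + t. Camera axes: x right, y down, z forward; pixel columns grow to the right and rows downward; lengths in m; the calibration is good to about 2 mm. A picture is of the moment at which its call begins. There is no depth.
A pose or a line that the arm cannot do raises bot.MotionError and nothing moves.
- bot.job_done(): hands the job in; it is judged then, once.
Readings, each from a call of its own:
- bot.current_clock(): time.
- bot.current_joints(): joint angles.
- bot.current_joint_vel(): joint speeds.
- bot.current_effort(): joint torques, N m.
- bot.current_ee_pos(): TCP position.
- bot.current_tool_rot(): TCP orientation.
- bot.current_contact_force(): force on the tool from outside, world axes, zero at the start.
- bot.current_ft_torque(): the same for the moment, N m.
- bot.current_opening(): opening from 0.0 (shut) to 1.0 (fully open).
- bot.current_grip_force(): force on a finger pad.
Only numpy, scipy, OpenCV 4.12 (cv2) and the standard library are available. Lean on these libraries where they do the work, as an engineer would, in place of code of your own. Each camera call takes 0.05 s, during which the arm holds its last target. There are 200 camera calls.

## Working session

There is one attempt and no reset: what is moved stays moved. The work goes in short steps, each a Python script; the robot and the scene stay as the last script left them, time stands still between calls to the robot, and variables do not carry over. Pictures are saved under pics/ and viewed, at most 10 in all, crops included, and the job is handed in when it is done.

```bash
mkdir -p pics; python3 - <<'E'
from workcell import bot
import cv2
for n in("scene","side"):
    c=bot.read_camera(n); cv2.imwrite(f"pics/{n}0.png",c["pixels"]); print(n,c["fx"],c["cx"],c["cy"],c["R"],c["t"])
print(bot.current_tool_rot(),bot.current_clock())
E
```

```text
scene 383.6710207695739 278.579470380422 197.06268718000734 [[-0.74293476  0.66929013 -0.00993316]
 [ 0.41587783  0.44990889 -0.79033387]
 [-0.52449364 -0.59129748 -0.61259588]] [ 0.35699023 -0.12077971  1.44046691]
side 440.4146354032262 276.7044700256909 210.66746559660726 [[-0.91366692 -0.40604986 -0.01833747]
 [-0.29282333  0.68883977 -0.66313971]
 [ 0.28189937 -0.60051918 -0.74827098]] [0.46444997 0.18608116 1.2224493 ]
[-3.07860269e+00 -6.17421801e-01 -4.74282242e-05] 0.1
```

View pics/scene0.png

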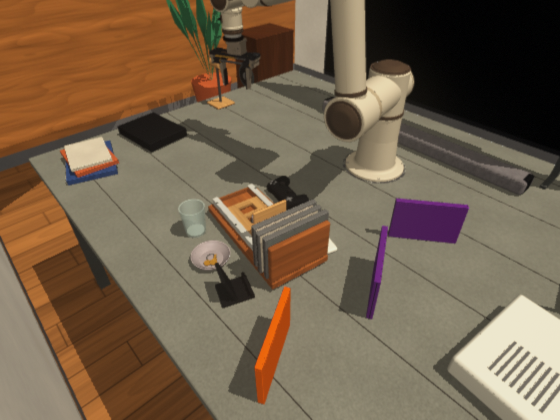

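View pics/side0.png

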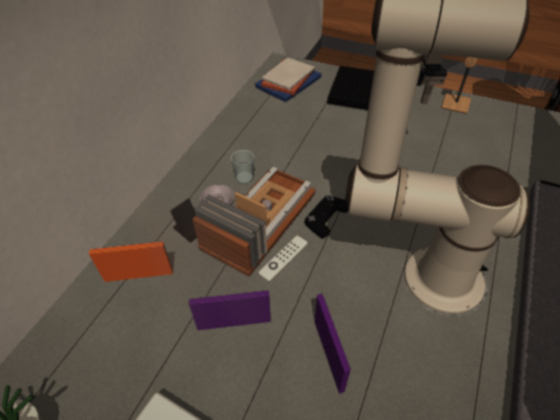

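The rack is at about (265,230) in scene and (255,215) in side. The button shows in side at about (266,203). I'll enlarge both crops.

```bash
python3 - <<'E'
import cv2,numpy as np
a=cv2.imread("pics/scene0.png")[175:285,200:340];b=cv2.imread("pics/side0.png")[160:270,190:330]
z=lambda i:cv2.resize(i,None,fx=5,fy=2.7*5/2.7,interpolation=cv2.INTER_CUBIC)
cv2.imwrite("pics/a.png",z(a));cv2.imwrite("pics/b.png",z(b))
E
```

```text
(no output)
```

View pics/a.png

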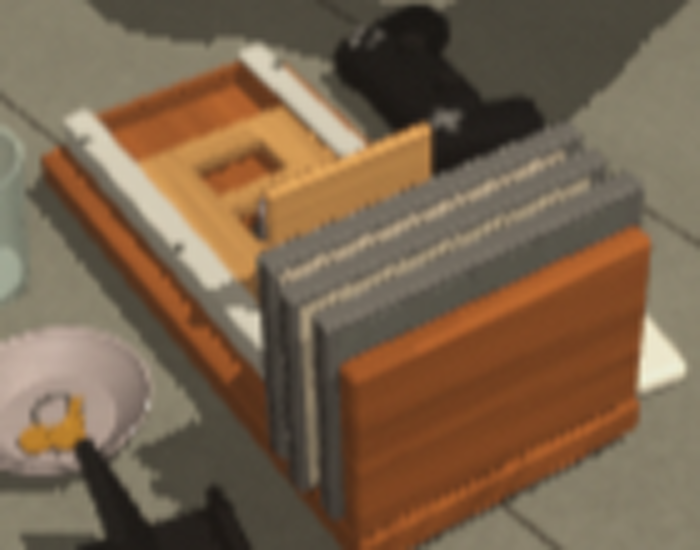

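View pics/b.png

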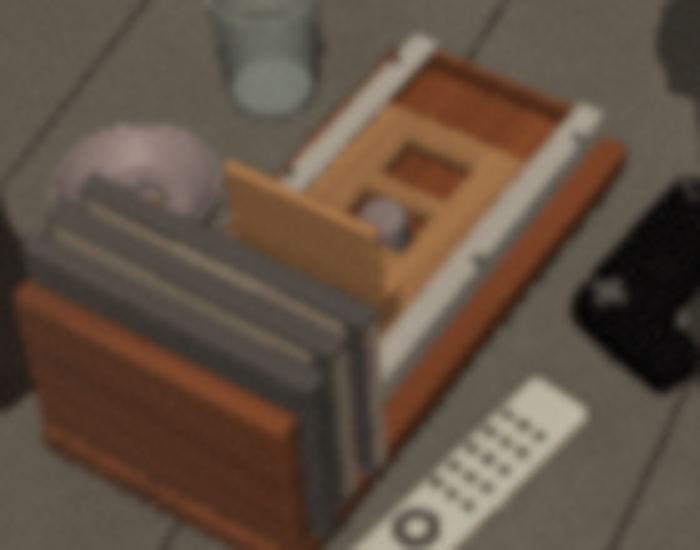

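Side view: button top at crop (384,213), i.e. (266.8,202.6). The near rail runs (590,105)→(385,380) and the far rail (420,45)→(290,180). The scene view gives the rear hole at crop (240,170). Next I'll cast rays.

```bash
cat >h.py <<'E'
from workcell import bot
import cv2,numpy as np
def cast(c,u,v,z):
    d=c["R"].T@np.array([(u-c["cx"])/c["fx"],(v-c["cy"])/c["fy"],1]); o=-c["R"].T@c["t"]
    return (o+d*(z-o[2])/d[2])[:2]
def proj(c,X):
    p=c["R"]@X+c["t"]; return np.array([c["fx"]*p[0]/p[2]+c["cx"],c["fy"]*p[1]/p[2]+c["cy"]])
E
python3 - <<'E'
from h import *
s=bot.read_camera("side"); a=bot.read_camera("scene")
S=lambda u,v,z:cast(s,190+u/5,160+v/5,z)
A=lambda u,v,z:cast(a,200+u/5,175+v/5,z)
print("button",S(384,213,.056),"rear hole side",S(430,168,.05),"scene",A(240,170,.05))
for n,p,q in(("near",S(590,105,.055),S(385,380,.055)),("far",S(420,45,.055),S(290,180,.055)),("farscene",A(75,115,.055),A(260,350,.055)),("end",S(20,290,.149),S(300,415,.149)),("upright",S(230,165,.144),S(382,240,.144))):
    d=q-p;print(n,p,q,np.degrees(np.arctan2(d[1],d[0])))
E
```

```text
button [ 0.54870205 -0.01878184] rear hole side [ 0.54073957 -0.06973628] scene [ 0.54461824 -0.06666775]
near [ 0.46721699 -0.15614693] [0.4940305  0.09816884] 83.98131717578029
far [ 0.59027317 -0.16497352] [ 0.61460392 -0.02205273] 80.33862103449732
farscene [ 0.5904925  -0.17424155] [0.63517272 0.06536471] 79.43717253522368
end [0.66697221 0.1855345 ] [0.49042978 0.20199191] 174.67423668764022
upright [0.60824873 0.0540433 ] [0.50441453 0.07224529] 170.0571516943643
```

```bash
cat >>h.py <<'E'
from scipy.spatial.transform import Rotation as Ro
def rv(yaw,s=1):  # tool z down, tool y along rack x (yaw = angle of rack x)
    y=s*np.array([np.cos(yaw),np.sin(yaw),0]);z=np.array([0,0,-1.]);x=np.cross(y,z)
    return Ro.from_matrix(np.c_[x,y,z]).as_rotvec()
E
python3 - <<'E'
from h import *
best=None
for s in(1,-1):
    q=bot.inverse_kinematics([.549,-.019,.23],rv(np.radians(-8),s)); print(s,q)
    if q is not None and (best is None or abs(q[5]-bot.current_joints()[5])<best[0]): best=(abs(q[5]-bot.current_joints()[5]),s)
s=best[1]
bot.set_gripper(0.0,10)
bot.goto([.549,-.019,.23],rv(np.radians(-8),s))
c=bot.read_camera("wrist"); cv2.imwrite("pics/w1.png",c["pixels"])
print(s,bot.current_clock(),bot.current_ee_pos(),bot.current_opening(),proj(c,np.array([.549,-.019,.056])))
E
```

```text
1 [-2.54632269e-01  8.14149510e-02  1.65043702e+00 -4.44089210e-16
  1.40974068e+00 -1.15005929e-01]
-1 None
1 3.7667 [ 0.5490165  -0.01988367  0.22996036] 0.006383507278578867 [279.38039235 182.87961924]
```

View pics/w1.png

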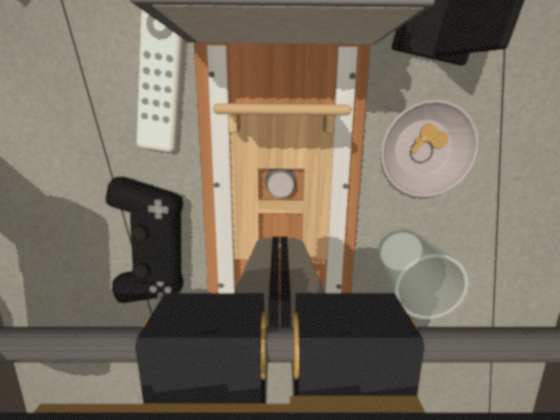

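Wrist view: button top at (281,184), standing in the front hole (rows 168–200). The rails are symmetric about column 282, so the −8° yaw is right. I'll convert these to positions, go down and press.

```bash
python3 - <<'E'
from h import *
c=bot.read_camera("wrist"); s=bot.read_camera("side")
b=cast(c,281,184,.056)
print("button",b,"hole +y",cast(c,281,168.5,.05),"bar",cast(c,281,200.5,.05),"side",cast(s,266.8,202.6,.056))
m=[(cast(c,l,v,.055)+cast(c,r,v,.055))/2 for l,r,v in((208,357,46),(216,348,290))]
d=m[0]-m[1];print("axis deg",np.degrees(np.arctan2(d[1],d[0])),m)
y=d/np.linalg.norm(d); p=b.copy(); np.save("b.npy",np.r_[b,y])
f0=bot.current_contact_force()
bot.goto([*p,.085],rv(np.radians(-8))); bot.line_to([*p,.060],max_speed=.08)
for z in(.056,.052,.047,.042,.0375):
    bot.line_to([*p,z],max_speed=.04); print(z,bot.current_ee_pos()[2],np.round(bot.current_contact_force()-f0,2))
c=bot.read_camera("wrist"); cv2.imwrite("pics/w2.png",c["pixels"]); print(bot.current_clock())
E
```

```text
button [ 0.55052847 -0.02045793] hole +y [ 0.55274396 -0.00503083] bar [ 0.54776092 -0.04017512] side [ 0.54870205 -0.01878184]
axis deg 81.87322468338421 [array([0.57084577, 0.11263419]), array([ 0.53378721, -0.14688335])]
0.056 0.05635622990580527 [1.68 1.   1.06]
0.052 0.0521185155967336 [1.2  0.61 2.12]
0.047 0.04688119154887717 [0.79 0.98 1.59]
0.042 0.04184418961529309 [1.52 1.17 3.49]
0.0375 0.03737447010285363 [0.55 0.55 3.36]
6.325
```

View pics/w2.png

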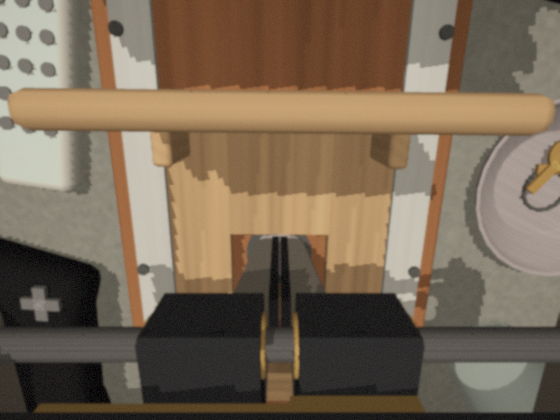

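The finger is in the hole and the button is about 18.5 mm down, with 3.4 N on it. Now I push.

```bash
python3 - <<'E'
from h import *
v=np.load("b.npy"); b,y=v[:2],v[2:]
for t in(.006,.012,.018,.024,.034,.044,.050,.053,.055,.057):
    bot.line_to([*(b+t*y),.0375],max_speed=.05)
    f=bot.current_contact_force(); e=bot.current_ee_pos()
    print(t,round(float((e[:2]-b)@y),4),round(e[2],4),"fy",round(float(f[:2]@y),2),"fz",round(f[2],2))
    if f[:2]@y<-25: break
c=bot.read_camera("wrist"); cv2.imwrite("pics/w3.png",c["pixels"]); print(bot.current_clock())
E
```

```text
0.006 0.0062 0.0376 fy -0.89 fz 3.42
0.012 0.012 0.0376 fy -1.75 fz 3.71
0.018 0.018 0.0376 fy -3.16 fz 3.8
0.024 0.0245 0.0369 fy -0.4 fz 0.44
0.034 0.0349 0.0371 fy 0.31 fz 0.58
0.044 0.0447 0.0375 fy -0.34 fz 0.17
0.05 0.0505 0.0376 fy 0.32 fz -0.39
0.053 0.0533 0.0376 fy -0.17 fz -0.27
0.055 0.055 0.0376 fy -1.51 fz -0.04
0.057 0.057 0.0375 fy -2.18 fz 0.24
9.1583
```

View pics/w3.png

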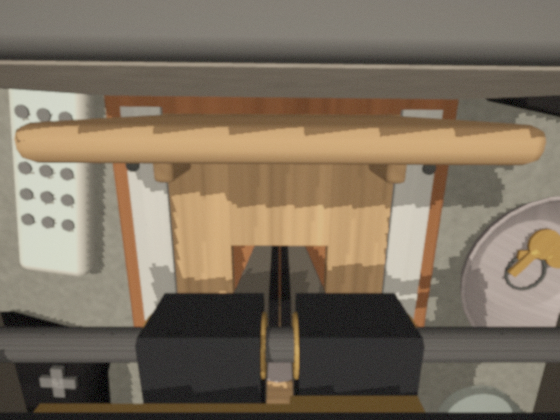

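The bookend moved with the finger (hole edge at row 246, gap closed). I'll back off slightly, lift and check the lock.

```bash
python3 - <<'E'
from h import *
v=np.load("b.npy"); b,y=v[:2],v[2:]
bot.line_to([*(b+.053*y),.0375],max_speed=.05)
bot.line_to([*(b+.053*y),.10],max_speed=.1)
bot.line_to([*(b+.0*y),.23],max_speed=.15)
c=bot.read_camera("wrist"); cv2.imwrite("pics/w4.png",cv2.resize(c["pixels"][20:260,180:380],None,fx=2.5,fy=2.5,interpolation=cv2.INTER_CUBIC)); print(bot.current_clock())
E
```

```text
11.3167
```

View pics/w4.png

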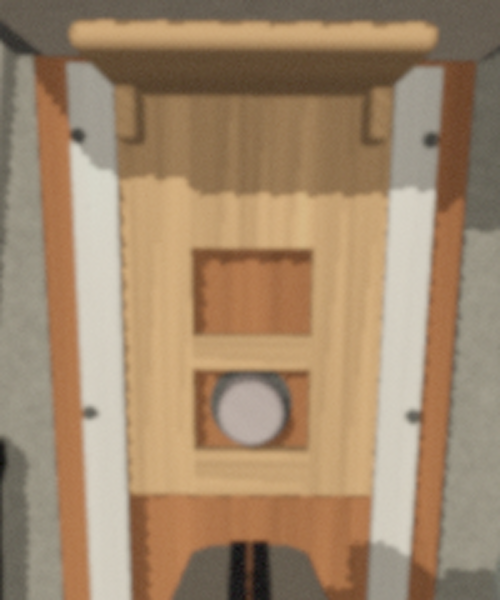

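The button is back up in the rear hole, at crop (251,410). That is image pixel (280,184), the same as its fully-up position at the start, and the hole surrounds it. The hand is clear.

```bash
python3 - <<'E'
from h import *
bot.hold(.3); print(bot.current_contact_force(),bot.job_done(),bot.current_clock())
E
```

```text
the job is handed in; nothing more can be done
the job is handed in; nothing more can be done
```

The bookend is closed up one hole and the stop button has sprung up in the rear hole, locking it; the hand is clear, and the job was handed in at about 11.6 s, but I took no final picture of the cases.

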